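Free the press pawl with a screwdriver and lower the ram onto the glued stone

TASK

The ram of the small green ratchet press is caught up by its red pawl. With the red screwdriver, not your fingers, flick the pawl up and over so that it falls clear to the left, then lower the ram gently until its foot really bears on the small cream stone, without pressing the stone hard or shifting it. Leave the screwdriver lying on the bench and do not disturb the tin, the cup or the handle blank.

Things in the scene. Friction and masses are not known exactly. Their poses are not given: they have to be found in the camera images.
- press: Fixed ratchet press, green C-frame, base plate 160 x 170 x 12 mm. Origin on the bench; +x its back (column from x = 33 mm), +y its left seen from the robot, z up. Ram axis vertical at x = -45, y = 0 mm. Head over it z = 185 to 215 mm, front at x = -66 mm. The gap between pawl and rack is open from the front as far as x = 30 mm.
- ram: The ram, 0.4 kg: vertical steel bar 22 x 22 mm, rack teeth on its left face out to y = 17 mm. Origin in the middle of the underside of its brass collar (30 mm across). Under it a dark screw foot, 26 mm across, is set out by an unmeasured 7 to 19 mm and stays so: feel the landing. A drag screw holds the ram where it is left; with the pawl clear, 1 to 4 N push it down.
- ram_slide (a joint): Descent of the ram in m: 0 = top of its travel, with the collar's underside (the body's origin) 115 mm above the bench; it grows as the ram goes down, to 0.075 at most.
- ram_cap (a point): Middle of the flat top of the ram's black cap, a disc 42 mm across and 14 mm thick, the place to push it down.
- pawl: Red pawl: bar 10 mm thick, 12 mm deep (along press x), brass weight 21 mm across 66 mm from the pivot. Origin on its pivot pin, along press x, at x = -45, y = 75, z = 90 mm of the press; clevis cheeks to z = 101 mm. Leans by gravity up and right, 37 degrees off vertical, on the rack; a rod along press x fits in the open triangle under it. About 2 N lifts it there; past vertical it falls left.
- pawl_swing (a joint): Angle of the pawl in rad: 0 to 0.15 = in the rack, about 0.64 = upright, 1.5 = thrown fully clear to the left (its stop), where it stays.
- pawl_tip (a point): Tip of the pawl, the round steel nose 96 mm from the pivot.
- stone: Small cream stone 28 x 52 x 24 mm (x, y, z), loose, 0.09 kg, glue still wet, lying on a light wooden block 70 x 70 mm under the ram's foot. Origin in the middle of its underside. How high the block stands differs (stone top about 60 to 70 mm above the bench).
- screwdriver: Red screwdriver, 202 mm long, loose on the bench at the right, 0.08 kg. Origin under its middle, on the bench. The blade tip is at +y (101 mm, 3 mm above the bench), the red handle 28 mm across runs from y = -101 to -8 mm with its middle 16 mm above the bench, the round shaft 6 mm thick from y = -9 to 91 mm slopes from 8 mm above the bench at the handle to 3 mm at the tip.
- enamel_cup: White enamel cup, 76 mm high, near the robot at the right; leave alone.
- tin_oil: Red tin, 53 mm across and 75 mm high, left of the press; leave alone.
- handle_blank: Wooden handle blank, 25 x 132 x 25 mm, lying in front of the press; leave alone.
Things that resemble listed ones, but are neither listed nor needed, are in the scene too. Leave any pink or yellow look-alike of the stone alone.

How it is judged:
By the outcome, as a careful person would: the job done as asked, in the order asked, and still so for the second after the job is handed in, with the robot touching nothing.
It also fails if it takes over 67 s, if anything falls off the work surface, if the arm or the gripper's body presses on something with over 40 N, if the wrist force passes 120 N, or if a joint passes its speed limit or range.

ROBOT

A 6-joint arm with a two-finger parallel gripper is mounted at the origin on a cart in front of the work surface, level with it; the furniture and walls round the work are solid. World frame = base frame: x ahead of the robot, y to its left, z up, the work surface at z = 0. Lengths are in mm, angles in degrees, forces in N, time in s.
With the tool pointing down it reaches from about 350 to 850 mm from the base axis. Payload 8.1 kg.
Tool frame: the origin (TCP) lies at the very end of the fingers, on their centre line; the grasp point (between the pads) lies 19 mm behind it; z points along the fingers, y is the line along which they close (so a half turn about z gives the same grasp; the last joint's range is limited). The gripper opens to 85 mm and grips with 20 to 120 N. Pads are 22 mm wide; open, the fingers measure 114 mm over their backs; the gripper's body (76 mm by 85 mm) begins 54 mm behind the grasp point. The pads swing forward as they close: fully open they stand 13 mm farther back than shut.
Start: joints at [63.404, 7.471, 85.268, -0, 87.261, -4.893], TCP at [221.863, 557.478, 231.292] pointing down, gripper open.
Joint ranges: [-169.43, 169.43], [-51.17, 129.36], [1.28, 143.12], [-76.62, 256.62], [0, 156.53], [-152.29, 152.29]. Speed limits (degrees/s): [136.94, 136.94, 159.86, 180, 180, 180].

INTERFACE

Orientations are given as [roll, pitch, yaw] about the fixed x, y, z axes, in that order (R = Rz(yaw) Ry(pitch) Rx(roll)).
In Python, from bench import r gives the robot as it stands.
- The arm moves only by the shell command python3 -m jog 'ROWS' [FORCE]. ROWS is JSON, a list of rows, each a list of 7 numbers: the turn, a rotation vector about the tool's x, y, z in degrees, then the shift along the tool's x, y, z in mm, then the closure, from -1 (fully open) to 1 (shut), so that 0 is half open. A call has 1 to 5 rows; each row shifts and turns the commanded pose from where the row before left it, along the tool's axes as they then stand; what a row does not reach is not made up. A row lasts 1/10 s, in which the tool goes at most 50 mm and 8.59 degrees, less where a joint would pass 70% of its speed; a pose out of reach is approached as far as the arm can. A call is refused whole if a number of a shift passes 50 or a number of a turn 8.59, either way. A call with a gripper value outside its range is refused whole. The fingers move at their own pace and stop on an object; FORCE is the grip in N (left out, the last holds). Time passes only in rows, so rows that do not move let the fingers close. It gives the time, the measured TCP pose, the force, the opening and the grip force at its end, in the units of the state.
- r.sense(): the state, without advancing time (a new reading comes with each control period).
- r.snapshot(name): name is "scene" or "top"; returns a dict with "pixels" (400x640x3 uint8, red, green, blue), "fx", "fy", "cx", "cy" (pixels), "world_to_cam" (4x4, takes a point from world to camera coordinates). Camera axes: x right, y up, looking along -z (the intrinsics and any distortion apply to the point x, -y, -z); pixel columns grow to the right and rows downward; lengths in mm; the calibration is good to about 2 mm. A picture is of the moment at which its call begins. There is no depth.
- r.hand_in(): hands the job in; it is judged then, once.
The state is a dict: "time": time; "joint_pos": joint angles; "qd": joint speeds; "joint_efforts": joint torques, N m; "tool_pos": TCP position; "tcp_rot": TCP orientation; "ft_force": force on the tool from outside, world axes, zero at the start; "wrist_torque": the same for the moment, N m; "finger_gap": finger opening in mm; "grip_force": force on a finger pad.
Only numpy, scipy, OpenCV 4.12 (cv2) and the standard library are available. Lean on these libraries where they do the work, as an engineer would, in place of code of your own. Each camera call takes 0.05 s, during which the arm holds its last target. There are 200 camera calls.

## Working session

There is one attempt and no reset: what is moved stays moved. The work goes in short steps, Python scripts to look and compute and a shell command to move; the robot and the scene stay as the last step left them, time stands still between calls to the robot, and variables do not carry over. Pictures are saved under pics/ and viewed, at most 10 in all, crops included, and the job is handed in when it is done.

```bash
ls; mkdir -p pics; python3 - <<'E'
from bench import r
import cv2,json
for n in("scene","top"):
    s=r.snapshot(n);cv2.imwrite(f"pics/{n}0.png",s["pixels"][:,:,::-1])
    print(n,s["fx"],s["fy"],s["cx"],s["cy"],s["world_to_cam"],[k for k in s])
print(r.sense())
E
```

```text
pics
scene 466.199370487181 466.199370487181 323.2748881117332 203.85948859134547 [[-8.99438253e-01 -4.36807778e-01  1.44842356e-02  4.19101355e+02]
 [ 3.35534875e-01 -6.68910758e-01  6.63305921e-01 -3.20621059e+02]
 [-2.80048525e-01  6.01462686e-01  7.48208167e-01 -1.12341352e+03]
 [ 0.00000000e+00  0.00000000e+00  0.00000000e+00  1.00000000e+00]] ['pixels', 'fx', 'fy', 'cx', 'cy', 'world_to_cam']
top 440.9219459742737 440.9219459742737 316.82581148824045 203.12587870177862 [[-3.30494455e-02 -9.99448203e-01  3.32030314e-03 -9.01042824e+00]
 [ 9.74183466e-01 -3.14713241e-02  2.23553415e-01 -5.19437108e+02]
 [-2.23325565e-01  1.06229008e-02  9.74686024e-01 -1.43668876e+03]
 [ 0.00000000e+00  0.00000000e+00  0.00000000e+00  1.00000000e+00]] ['pixels', 'fx', 'fy', 'cx', 'cy', 'world_to_cam']
{'time': 0.1, 'joint_pos': array([ 6.34042820e+01,  7.51166568e+00,  8.53238767e+01,  1.14668061e-03,
        8.72617597e+01, -4.89463612e+00]), 'qd': array([-0.13942125, -0.05131397, -0.17226992, -0.06677007,  0.04647196,
       -0.05022876]), 'joint_efforts': array([ 1.30284254e-03, -5.70949209e+01, -5.01944518e+01, -2.39625761e-04,
        8.10013065e-03,  1.38147507e-05]), 'tool_pos': array([221.62093977, 557.02997815, 230.33208873]), 'tcp_rot': array([-1.79903150e+02, -9.44327127e-03,  1.58298854e+02]), 'ft_force': array([-0.38665103, -0.16008431, -0.6110134 ]), 'wrist_torque': array([-0.00062299, -0.00824795,  0.01188343]), 'grip_force': 0.0, 'finger_gap': 85.11082182556544}
```

View pics/scene0.png

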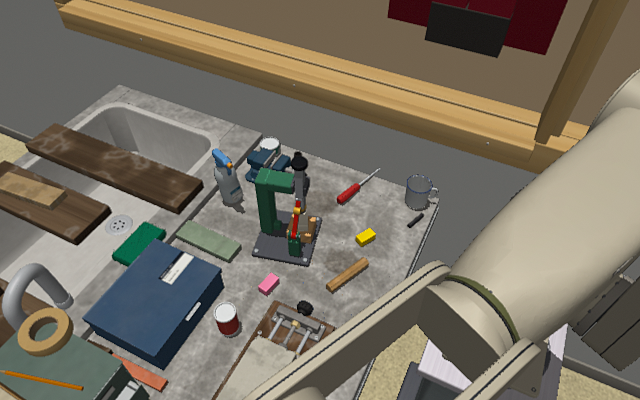

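View pics/top0.png

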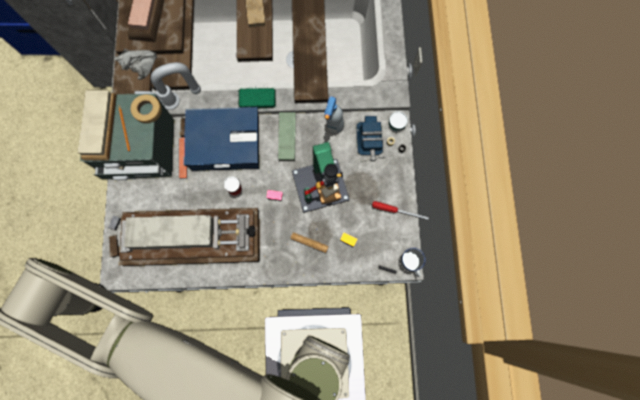

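The scene view shows the press at about (290,215), the screwdriver at (357,187) with its blade to the upper right, and the arm at lower right. The top view shows the press base at (320,187), the screwdriver handle at (384,207) and its tip at (427,218). Next I'll zoom in.

```bash
cat > h.py <<'E'
from bench import r
import numpy as np, cv2
def proj(s,p):
    p=np.atleast_2d(p).astype(float);W=np.array(s["world_to_cam"]);c=p@W[:3,:3].T+W[:3,3]
    return np.c_[s["cx"]+s["fx"]*c[:,0]/-c[:,2], s["cy"]+s["fy"]*-c[:,1]/-c[:,2]]
def back(s,uv,z):
    W=np.array(s["world_to_cam"]);R=W[:3,:3];C=-R.T@W[:3,3]
    d=R.T@np.array([(uv[0]-s["cx"])/s["fx"],-(uv[1]-s["cy"])/s["fy"],-1])
    return C+d*(z-C[2])/d[2]
def crop(s,x0,y0,x1,y1,k,name):
    cv2.imwrite("pics/"+name,cv2.resize(np.ascontiguousarray(s["pixels"][y0:y1,x0:x1,::-1]),None,fx=k,fy=k,interpolation=cv2.INTER_CUBIC))
E
python3 - <<'E'
from h import *
a=r.snapshot("top");b=r.snapshot("scene")
crop(a,280,130,440,250,5,"t1.png");crop(b,240,140,390,270,5,"s1.png")
h=cv2.imread("pics/s1.png");cv2.imwrite("pics/s1.png",h[:600,:750])
for n in(a,b):
  W=n["world_to_cam"];W=np.array(W);print(-W[:3,:3].T@W[:3,3])
print(back(a,(384,207),16),back(a,(427,218),3))
E
```

```text
[ 184.87992325  -10.09102762 1516.47231472]
[ 169.92503933  644.29116596 1047.14665142]
[ 507.26608323 -260.04826268   16.        ] [ 465.86792046 -409.96644386    3.        ]
```

View pics/t1.png

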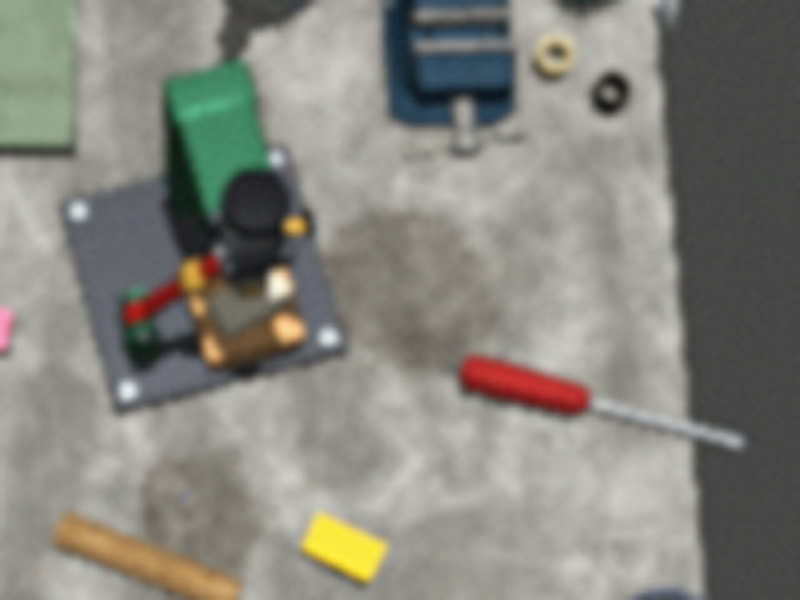

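View pics/s1.png

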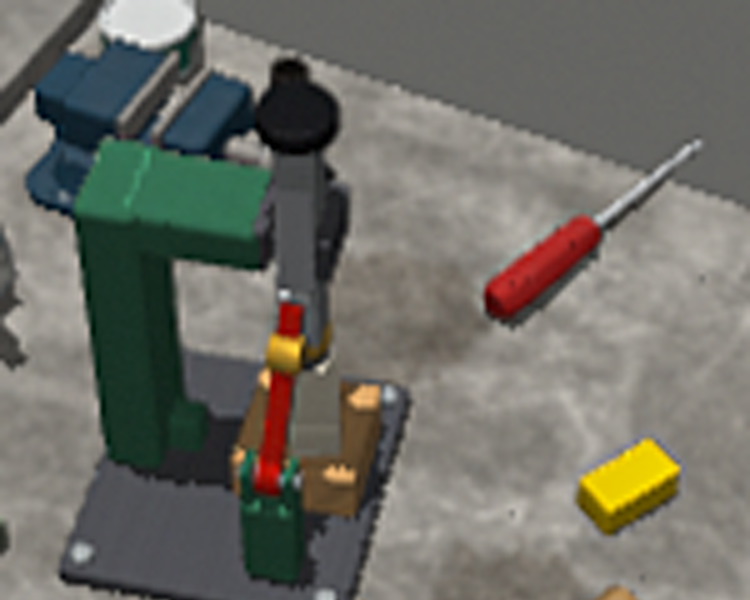

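The top crop gives the base plate corners, the pawl pivot at (133,312) and the driver butt and tip at (460,372) and (743,442). The scene crop shows the pivot at (268,475), the weight at (285,352) and the cap at (297,110). The stone is on the brown block under the foot, and the yellow block is a decoy. Next I'll fit the poses.

```bash
python3 - <<'E'
from h import *
from scipy.optimize import least_squares
a=r.snapshot("top");b=r.snapshot("scene")
T=lambda u,v:(280+u/5,130+v/5); S=lambda u,v:(240+u/5,140+v/5)
obs=[(a,(-80,85,12),T(120,410)),(a,(-80,-85,12),T(345,350)),(a,(80,85,12),T(65,203)),
 (a,(-45,75,90),T(133,312)),(b,(-45,75,90),S(268,475)),(b,(-80,-85,12),S(410,388)) ,(b,(-45,75-39.7,142.7),S(285,352)),(a,(-45,75-39.7,142.7),T(195,275))]
obs=[o for i,o in enumerate(obs) if i!=5]+[(b,(80,85,12),S(62,575)),(b,(80,-85,12),S(0,0))][:0]
def M(q,p):
    c,s=np.cos(q[2]),np.sin(q[2]);return np.array([q[0]+c*p[0]-s*p[1],q[1]+s*p[0]+c*p[1],p[2]])
f=lambda q:np.concatenate([proj(o[0],M(q,o[1]))[0]-o[2] for o in obs])
s=least_squares(f,[550,0,.26],loss="soft_l1");q=s.x
print("press",q[:2],np.degrees(q[2]));print(f(q).reshape(-1,2).round(1))
bt=back(a,T(460,372),16);tp=back(a,T(743,442),3);jn=back(a,T(588,400),14)
tb=back(b,S(700,146),3);bb=back(b,S(492,303),16)
print("drv top",bt,jn,tp,np.linalg.norm((tp-bt)[:2]),np.degrees(np.arctan2(*(tp-bt)[1::-1])))
print("drv scn",bb,tb,np.linalg.norm((tb-bb)[:2]),np.degrees(np.arctan2(*(tb-bb)[1::-1])))
# cap height: ram axis known
ax=M(q,(-45,0,0));
for z in (230,240,250,260,270,280):print(z,(proj(a,[ax[0],ax[1],z])[0]-(280,130))*5,(proj(b,[ax[0],ax[1],z])[0]-(240,140))*5)
for p in((-45,60,120),(-126,40,115),(-150,40,115),(-45,0,0)):print(p,M(q,p))
E
```

```text
press [608.13300439 -52.71489432] 13.416939058791696
[[ 2.2 -3.2]
 [ 3.9 -3.7]
 [ 1.5 -4.1]
 [-0.7  0.8]
 [ 0.3  1.4]
 [ 0.2  1.3]
 [-1.6  1. ]]
drv top [ 517.89769632 -218.78472742   16.        ] [ 495.47319932 -307.06956026   14.        ] [ 464.26575256 -415.43666707    3.        ] 203.8341746666277 -105.25500930146536
drv scn [ 521.29108183 -216.46921581   16.        ] [ 462.82075851 -410.6531171     3.        ] 202.79587330472037 -106.75746764047925
230 [243.75915446 227.74582783] [299.37757566 190.19181294]
240 [244.25138468 223.02785295] [298.90581214 175.78008284]
250 [244.75088566 218.24018862] [298.42781445 161.1779075 ]
260 [245.25781969 213.38127925] [297.9434582  146.38148682]
270 [245.77235393 208.44952264] [297.45261566 131.38691892]
280 [246.29466059 203.44326818] [296.95515567 116.19019673]
(-45, 60, 120) [550.43904571  -4.79405197 120.        ]
(-126, 40, 115) [476.29046244 -43.04307285 115.        ]
(-150, 40, 115) [452.94548673 -48.61192454 115.        ]
(-45, 0, 0) [564.36117494 -63.15649124   0.        ]
```

```bash
python3 - <<'E'
from h import *
from scipy.optimize import least_squares
a=r.snapshot("top");b=r.snapshot("scene")
T=lambda u,v:(280+u/5,130+v/5); S=lambda u,v:(240+u/5,140+v/5)
# x offset of base free (q[3])
B=[(a,(-80,85,12),T(120,410)),(a,(-80,-85,12),T(345,350)),(a,(80,85,12),T(65,203)),(b,(80,-85+170,12),S(0,0))][:3]
P=[(a,(-45,75,90),T(133,312)),(b,(-45,75,90),S(268,475)),(b,(-45,35.3,142.7),S(285,352)),(a,(-45,35.3,142.7),T(195,275)),(b,(-45,17.2,166.7),S(288,305)),(a,(-66,0,185),T(0,0))][:5]
def M(q,p):
    c,s=np.cos(q[2]),np.sin(q[2]);return np.array([q[0]+c*p[0]-s*p[1],q[1]+s*p[0]+c*p[1],p[2]])
f=lambda q:np.concatenate([proj(o[0],M(q,np.add(o[1],(q[3],0,0))))[0]-o[2] for o in B]+[proj(o[0],M(q,o[1]))[0]-o[2] for o in P]+[[q[4]]])
s=least_squares(f,[600,-50,.26,0,0],loss="soft_l1");q=s.x
print("press",q[:2],np.degrees(q[2]),q[3]);print(f(q)[:-1].reshape(-1,2).round(1))
ax=M(q,(-45,0,0));print(ax)
for z in (250,270,280,290):print(z,(proj(a,[ax[0],ax[1],z])[0]-(280,130))*5,(proj(b,[ax[0],ax[1],z])[0]-(240,140))*5)
for p in((-45,36,115),(-45,60,120),(-45,0,0)):print(p,M(q,p))
w=back(a,T(610,93),5);print("ring in scene crop",(proj(b,w)[0]-(240,140))*5)
np.save("q.npy",q)
# cap disc triangulation at candidates
for z in(265,280,295):print(z,back(a,T(254,200),z),back(b,S(297,112),z))
E
```

```text
press [610.0741105  -51.82604479] 13.764592481321083 -14.41443660353931
[[ 3.2  0.2]
 [ 4.9 -0.5]
 [ 2.2 -0.7]
 [-0.9  0.3]
 [-0.3  1.3]
 [-0.5  1.2]
 [-1.8  0.5]
 [ 0.4 -0.8]]
[566.36644287 -62.53304206   0.        ]
250 [243.579399   215.05996827] [294.17469795 160.67747784]
270 [244.58296321 205.22496012] [293.14271561 130.88476257]
280 [245.09611112 200.19607027] [292.61629142 115.6872102 ]
290 [245.61706682 195.09066354] [292.08272312 100.28341132]
(-45, 36, 115) [557.80084505 -27.56690796 115.        ]
(-45, 60, 120) [552.09044651  -4.25615189 120.        ]
(-45, 0, 0) [566.36644287 -62.53304206   0.        ]
ring in scene crop [290.3861475   84.26555748]
265 [570.94658586 -68.44899024 265.        ] [573.43283967 -79.608586   265.        ]
280 [566.31923624 -67.74951856 280.        ] [565.69437145 -65.72564441 280.        ]
295 [561.69188662 -67.05004688 295.        ] [557.95590323 -51.84270282 295.        ]
```

```bash
cat > plan.py <<'E'
# rows (tool axes) from the present pose to a tool-down pose x y z yaw
import sys,math
from h import *
from scipy.spatial.transform import Rotation as Ro
x,y,z,yaw=map(float,sys.argv[1:5])
s=r.sense();p=np.array(s["tool_pos"]);R=Ro.from_euler("xyz",s["tcp_rot"],degrees=True)
G=Ro.from_euler("xyz",[180,0,yaw],degrees=True);v=(R.inv()*G).as_rotvec(degrees=True);d=np.array([x,y,z])-p
n=max(math.ceil(np.linalg.norm(v)/8.5),math.ceil(np.linalg.norm(d)/48),1)
print(s["time"],n)
for i in range(n):
    Ri=R*Ro.from_rotvec(v*i/n,degrees=True); print([float(round(k,1)) for k in [*(v/n),*Ri.inv().apply(d/n)]])
E
python3 plan.py 503 -276 150 74
```

```text
0.4 19
[-0.0, 0.0, 4.4, -30.0, -35.3, 4.3]
[-0.0, 0.0, 4.4, -32.6, -32.9, 4.3]
[-0.0, 0.0, 4.4, -35.1, -30.2, 4.3]
[-0.0, 0.0, 4.4, -37.3, -27.4, 4.3]
[-0.0, 0.0, 4.4, -39.3, -24.5, 4.3]
[-0.0, 0.0, 4.4, -41.1, -21.4, 4.3]
[-0.0, 0.0, 4.4, -42.6, -18.1, 4.3]
[-0.0, 0.0, 4.4, -43.9, -14.8, 4.3]
[-0.0, 0.0, 4.4, -44.9, -11.3, 4.3]
[-0.0, 0.0, 4.4, -45.6, -7.8, 4.3]
[-0.0, 0.0, 4.4, -46.1, -4.3, 4.3]
[-0.0, 0.0, 4.4, -46.3, -0.7, 4.3]
[-0.0, 0.0, 4.4, -46.2, 2.9, 4.3]
[-0.0, 0.0, 4.4, -45.8, 6.5, 4.3]
[-0.0, 0.0, 4.4, -45.2, 10.0, 4.3]
[-0.0, 0.0, 4.4, -44.3, 13.5, 4.3]
[-0.0, 0.0, 4.4, -43.1, 16.8, 4.3]
[-0.0, 0.0, 4.4, -41.7, 20.1, 4.3]
[-0.0, 0.0, 4.4, -40.0, 23.3, 4.3]
```

```bash
python3 -m jog '[[0,0,4.4,-30,-35,3],[0,0,4.4,-32.5,-33,3],[0,0,4.4,-35,-30,3],[0,0,4.4,-37.5,-27.5,3],[0,0,4.4,-39.5,-24.5,3]]'|sed 's/^/ /'  | awk '{print -1" "$0}' | head -5
python3 -m jog '[[0,0,4.4,-30,-35,3,-0.3],[0,0,4.4,-32.5,-33,3,-0.3],[0,0,4.4,-35,-30,3,-0.3],[0,0,4.4,-37.5,-27.5,3,-0.3],[0,0,4.4,-39.5,-24.5,3,-0.3]]'
```

```text
time: 0.9
tool_pos: [296.6, 336.7, 216.2]
tcp_rot: [180.0, 0.0, 136.1]
ft_force: [0.6, 0.0, 0.5]
finger_gap: 55.7
grip_force: 0.0schema error: expected 7 numbers
```

```bash
python3 -m jog '[[0,0,4.4,-41,-21.5,4,-0.3],[0,0,4.4,-42.5,-18,4,-0.3],[0,0,4.4,-44,-15,4,-0.3],[0,0,4.4,-45,-11.5,4,-0.3],[0,0,4.4,-45.5,-8,4,-0.3]]'
python3 -m jog '[[0,0,4.4,-46,-4,4,-0.3],[0,0,4.4,-46.5,-1,4,-0.3],[0,0,4.4,-46,3,4,-0.3],[0,0,4.4,-46,6.5,4,-0.3],[0,0,4.4,-45,10,4,-0.3]]'; python3 plan.py 503 -276 60 74
```

```text
time: 1.4
tool_pos: [371.2, 117.3, 196.5]
tcp_rot: [179.9, 0.0, 114.1]
ft_force: [1.9, -0.3, 0.5]
finger_gap: 55.4
grip_force: 0.0
time: 1.9
tool_pos: [447.0, -101.7, 176.5]
tcp_rot: [179.9, 0.0, 92.1]
ft_force: [1.1, -0.3, -0.2]
finger_gap: 55.6
grip_force: 0.0
1.9 5
[0.0, 0.0, 3.6, -35.2, 9.9, 23.3]
[0.0, 0.0, 3.6, -34.5, 12.1, 23.3]
[0.0, 0.0, 3.6, -33.7, 14.3, 23.3]
[0.0, 0.0, 3.6, -32.7, 16.4, 23.3]
[0.0, 0.0, 3.6, -31.6, 18.4, 23.3]
```

```bash
python3 -m jog '[[0,0,3.6,-35,10,23,-0.3],[0,0,3.6,-34.5,12,23,-0.3],[0,0,3.6,-33.5,14.5,23,-0.3],[0,0,3.6,-32.5,16.5,23,-0.3],[0,0,3.6,-31.5,18.5,23,-0.3]]'
python3 -m jog '[[0,0,0,0,0,0,-0.3]]'; python3 plan.py 503 -276 3 74
python3 - <<'E'
from h import *
a=r.snapshot("scene");p=proj(a,r.sense()["tool_pos"])[0].astype(int);print(p)
crop(a,p[0]-60,p[1]-50,p[0]+60,p[1]+50,5,"g1.png")
E
```

```text
time: 2.4
tool_pos: [504.2, -274.4, 60.4]
tcp_rot: [180.0, 0.0, 74.1]
ft_force: [0.8, 1.1, 0.6]
finger_gap: 55.7
grip_force: 0.0
time: 2.5
tool_pos: [501.6, -274.9, 56.1]
tcp_rot: [-179.6, -0.1, 74.0]
ft_force: [-1.7, 0.8, -0.7]
finger_gap: 55.4
grip_force: 0.0
2.5 2
[-0.2, -0.0, 0.0, -0.4, 1.0, 26.5]
[-0.2, -0.0, 0.0, -0.4, 0.9, 26.5]
[352 180]
```

View pics/g1.png

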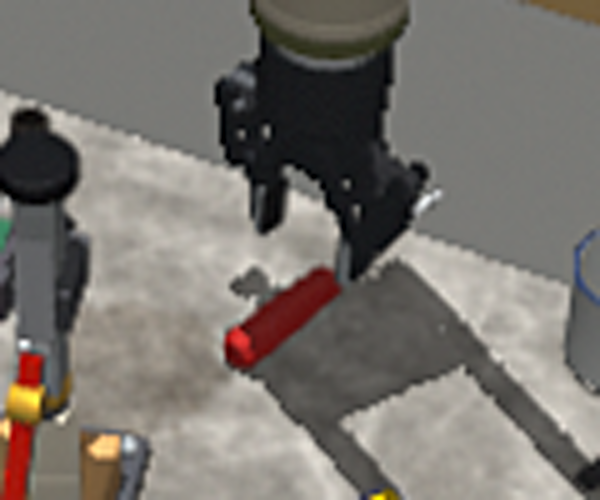

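The fingers straddle the handle just behind the shaft, at crop (300,270). I'll descend.

```bash
python3 -m jog '[[0,0,0,0,0,20,-0.3],[0,0,0,0,0,20,-0.3],[0,0,0,0,0,10,-0.3],[0,0,0,0,0,0,-0.3]]'; python3 -m jog '[[0,0,0,0,0,0,-0.3]]'
```

```text
time: 2.95
tool_pos: [503.0, -271.5, 10.6]
tcp_rot: [-179.9, -0.0, 74.4]
ft_force: [0.1, -0.3, 0.7]
finger_gap: 55.4
grip_force: 0.0
time: 3.05
tool_pos: [504.4, -272.6, 12.5]
tcp_rot: [179.9, 0.0, 74.3]
ft_force: [0.4, -0.2, 0.4]
finger_gap: 55.8
grip_force: 0.0
```

```bash
python3 -m jog '[[0,0,0,0,0,7,-0.3],[0,0,0,0,0,0,1],[0,0,0,0,0,0,1],[0,0,0,0,0,0,1],[0,0,0,0,0,0,1]]' 70; python3 -m jog '[[0,0,0,0,0,0,1],[0,0,0,0,0,-20,1],[0,0,0,0,0,-30,1],[0,0,0,0,0,-30,1],[0,0,0,0,0,-30,1]]'
```

```text
time: 3.55
tool_pos: [504.2, -273.0, 5.0]
tcp_rot: [179.9, 0.0, 74.3]
ft_force: [-1.3, 1.7, 4.1]
finger_gap: 23.5
grip_force: 68.9
time: 4.05
tool_pos: [503.3, -272.5, 114.8]
tcp_rot: [-179.9, -0.0, 74.3]
ft_force: [1.3, -0.2, -1.0]
finger_gap: 23.3
grip_force: 69.1
```

```bash
python3 plan.py 370 -180 115 134
```

```text
4.05 8
[-0.0, -0.0, -7.5, 6.6, -19.2, -0.0]
[-0.0, -0.0, -7.5, 9.1, -18.1, -0.0]
[-0.0, -0.0, -7.5, 11.3, -16.8, -0.0]
[-0.0, -0.0, -7.5, 13.4, -15.2, -0.0]
[-0.0, -0.0, -7.5, 15.3, -13.3, -0.0]
[-0.0, -0.0, -7.5, 16.9, -11.2, -0.0]
[-0.0, -0.0, -7.5, 18.2, -8.9, -0.0]
[-0.0, -0.0, -7.5, 19.2, -6.5, -0.0]
```

```bash
python3 -m jog '[[0,0,-7.5,6.5,-19,0,1],[0,0,-7.5,9,-18,0,1],[0,0,-7.5,11.5,-17,0,1],[0,0,-7.5,13.5,-15,0,1],[0,0,-7.5,15.5,-13.5,0,1]]'; python3 -m jog '[[0,0,-7.5,17,-11,0,1],[0,0,-7.5,18,-9,0,1],[0,0,-7.5,19,-6.5,0,1],[0,0,0,0,0,0,1]]';python3 plan.py 377 -72 115 193.8
```

```text
time: 4.55
tool_pos: [419.5, -214.3, 113.8]
tcp_rot: [-180.0, -0.0, 112.1]
ft_force: [-0.1, -0.0, -1.4]
finger_gap: 23.2
grip_force: 69.1
time: 4.95
tool_pos: [369.0, -179.3, 113.5]
tcp_rot: [-180.0, -0.1, 134.5]
ft_force: [0.6, 0.8, -0.3]
finger_gap: 23.5
grip_force: 69.1
4.95 7
[0.0, -0.0, -8.5, 10.1, 11.6, -0.2]
[0.0, -0.0, -8.5, 8.3, 12.9, -0.2]
[0.0, -0.0, -8.5, 6.3, 14.0, -0.2]
[0.0, -0.0, -8.5, 4.2, 14.8, -0.2]
[0.0, -0.0, -8.5, 2.0, 15.3, -0.2]
[0.0, -0.0, -8.5, -0.3, 15.4, -0.2]
[0.0, -0.0, -8.5, -2.6, 15.2, -0.2]
```

```bash
python3 -m jog '[[0,0,-8.5,10,11.5,0,1],[0,0,-8.5,8.5,13,0,1],[0,0,-8.5,6.5,14,0,1],[0,0,-8.5,4,15,0,1],[0,0,-8.5,2,15.5,0,1]]'; python3 -m jog '[[0,0,-8.5,0,15.5,0,1],[0,0,-8.5,-2.5,15,0,1],[0,0,0,0,0,0,1],[0,0,0,0,0,0,1]]'
python3 - <<'E'
from h import *
q=np.load("q.npy");c,s=np.cos(q[2]),np.sin(q[2])
M=lambda x,y,z:np.array([q[0]+c*x-s*y,q[1]+s*x+c*y,z])
a=r.snapshot("scene");b=r.snapshot("top")
t=r.sense()["tool_pos"];P=np.array([t[0]-q[0],t[1]-q[1]]);print("tcp press",c*P[0]+s*P[1],-s*P[0]+c*P[1],t[2])
crop(a,265,170,385,270,5,"a2.png")
crop(b,290,150,390,250,5,"b2.png")
i=np.hstack([cv2.imread("pics/a2.png")[:500,:450][:, :],np.zeros((500,1,3),np.uint8)])
j=cv2.resize(cv2.imread("pics/b2.png"),(500,500))[:,:349]
cv2.imwrite("pics/m2.png",np.hstack([i,j]))
for p in((-20,36,115),(-85,36,115),(-45,75,90),(-80,36,115)):print(p,(proj(a,M(*p))[0]-(265,170))*5,(proj(b,M(*p))[0]-(290,150))*5+(451,0))
E
```

```text
time: 5.45
tool_pos: [377.2, -103.1, 114.3]
tcp_rot: [-180.0, 0.0, 177.0]
ft_force: [0.6, 0.9, -0.4]
finger_gap: 23.4
grip_force: 69.1
time: 5.85
tool_pos: [379.0, -73.0, 114.3]
tcp_rot: [-180.0, 0.0, -166.4]
ft_force: [-0.2, -0.0, -0.2]
finger_gap: 23.4
grip_force: 69.1
tcp press -229.69257880710097 34.09580245011842 114.32924908961975
(-20, 36, 115) [112.06662106 235.7105563 ] [575.64359574 153.48006519]
(-85, 36, 115) [233.73353434 257.13819279] [602.39425658 245.75312216]
(-45, 75, 90) [141.34217571 331.55701138] [529.46930947 213.60862101]
(-80, 36, 115) [224.31450592 255.47933984] [600.31815726 238.59187734]
```

View pics/m2.png

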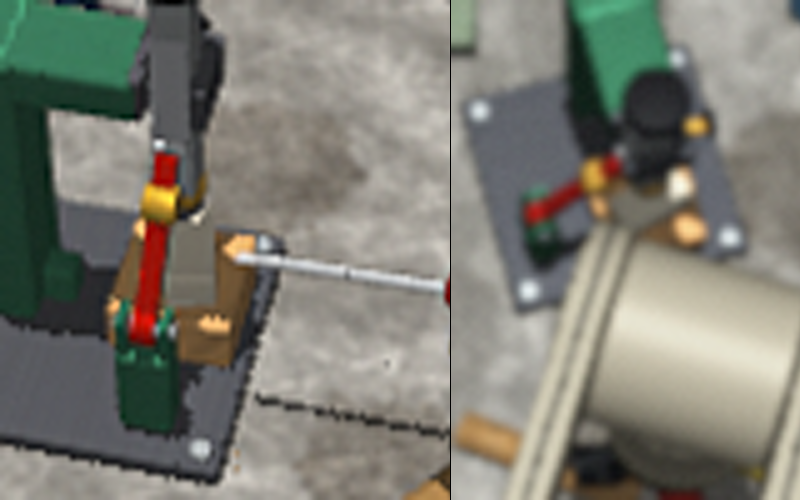

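The blade tip is at (237,258) in the left crop. The prediction for press (-85,36,115) was (234,257), so it lines up with the open triangle. I'll insert it slowly.

```bash
python3 -m jog '[[0,0,0,-15,0,0,1],[0,0,0,-15,0,0,1],[0,0,0,-15,0,0,1],[0,0,0,0,0,0,1]]'; python3 -m jog '[[0,0,0,-15,0,0,1],[0,0,0,-12,0,0,1],[0,0,0,0,0,0,1]]'
```

```text
time: 6.35
tool_pos: [423.6, -62.6, 114.5]
tcp_rot: [-180.0, 0.0, -166.4]
ft_force: [-0.2, 1.3, -1.0]
finger_gap: 23.4
grip_force: 69.1
time: 6.65
tool_pos: [449.0, -56.0, 114.3]
tcp_rot: [-180.0, -0.0, -166.3]
ft_force: [-0.4, 0.5, -1.4]
finger_gap: 23.4
grip_force: 69.1
```

```bash
python3 -m jog '[[0,0,0,0,4,-3,1],[0,0,0,0,4,-3,1],[0,0,0,0,4,-3,1],[0,0,0,0,5,-3,1],[0,0,0,0,5,-3,1]]'; python3 -m jog '[[0,0,0,0,5,-3,1],[0,0,0,0,5,-3,1],[0,0,0,0,5,-3,1],[0,0,0,0,5,-2,1],[0,0,0,0,5,0,1]]'; python3 -m jog '[[0,0,0,0,5,0,1],[0,0,0,0,5,0,1],[0,0,0,0,0,0,1],[0,0,0,0,0,0,1],[0,0,0,0,0,0,1]]'
python3 - <<'E'
from h import *
crop(r.snapshot("scene"),240,140,390,260,5,"a3.png")
E
```

```text
time: 7.15
tool_pos: [443.2, -33.8, 129.7]
tcp_rot: [180.0, 0.0, -166.2]
ft_force: [1.4, -1.3, -1.1]
finger_gap: 23.7
grip_force: 69.1
time: 7.65
tool_pos: [437.6, -9.5, 140.7]
tcp_rot: [-180.0, 0.0, -166.2]
ft_force: [-0.2, -0.6, -0.2]
finger_gap: 23.3
grip_force: 69.1
time: 8.15
tool_pos: [435.0, -0.4, 140.2]
tcp_rot: [-180.0, -0.0, -166.2]
ft_force: [0.4, -1.0, -1.7]
finger_gap: 23.4
grip_force: 69.1
```

View pics/a3.png

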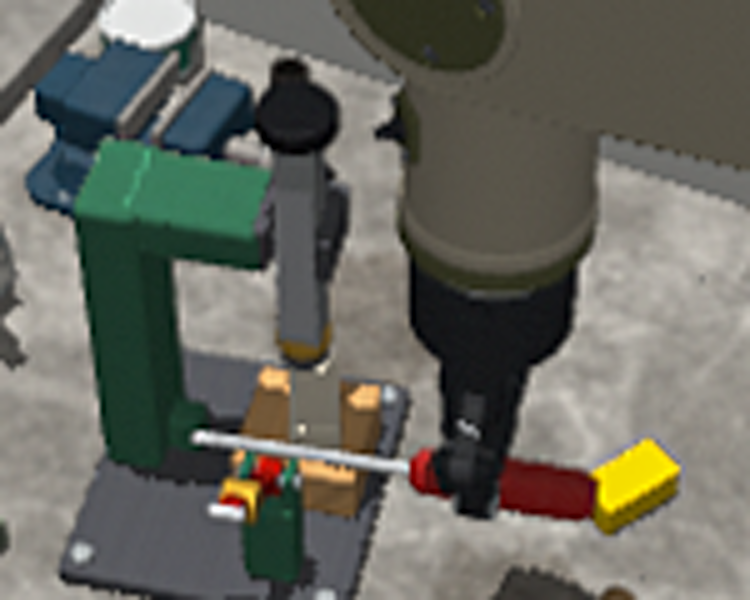

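The pawl has been thrown clear: its weight is at (240,495), left of the clevis. I'll withdraw and lay the driver back at the right.

```bash
python3 -m jog '[[0,0,0,20,0,0,1],[0,0,0,25,-5,0,1],[0,0,0,20,-25,0,1],[0,0,4,0,-40,0,1],[0,0,8,0,-30,0,1]]'; python3 plan.py 372 -180 135 134
```

```text
time: 8.7
tool_pos: [393.8, -115.2, 140.8]
tcp_rot: [-179.9, 0.1, -178.4]
ft_force: [0.3, 0.1, -0.7]
finger_gap: 23.2
grip_force: 69.1
8.7 6
[-0.0, 0.0, 7.9, 3.9, -10.7, 1.0]
[-0.0, 0.0, 7.9, 2.4, -11.1, 1.0]
[-0.0, 0.0, 7.9, 0.9, -11.4, 1.0]
[-0.0, 0.0, 7.9, -0.7, -11.4, 1.0]
[-0.0, 0.0, 7.9, -2.3, -11.2, 1.0]
[-0.0, 0.0, 7.9, -3.8, -10.8, 1.0]
```

```bash
python3 -m jog '[[0,0,8,4,-10.5,0,1],[0,0,8,2.5,-11,0,1],[0,0,8,1,-11.5,0,1],[0,0,8,-0.5,-11.5,0,1],[0,0,8,-2,-11,0,1]]'; python3 plan.py 510 -245 60 74.3
```

```text
time: 9.2
tool_pos: [374.6, -167.6, 140.3]
tcp_rot: [-180.0, 0.0, 141.4]
ft_force: [-0.1, 0.1, 0.4]
finger_gap: 23.3
grip_force: 69.1
9.2 8
[-0.0, 0.0, 8.4, -19.3, 3.0, 10.0]
[-0.0, 0.0, 8.4, -18.6, 5.8, 10.0]
[-0.0, 0.0, 8.4, -17.6, 8.4, 10.0]
[-0.0, 0.0, 8.4, -16.2, 10.9, 10.0]
[-0.0, 0.0, 8.4, -14.4, 13.1, 10.0]
[-0.0, 0.0, 8.4, -12.3, 15.1, 10.0]
[-0.0, 0.0, 8.4, -10.0, 16.7, 10.0]
[-0.0, 0.0, 8.4, -7.4, 18.0, 10.0]
```

```bash
python3 -m jog '[[0,0,8.4,-19.5,3,0,1],[0,0,8.4,-18.5,6,0,1],[0,0,8.4,-17.5,8.5,0,1],[0,0,8.4,-16,11,0,1],[0,0,8.4,-14.5,13,10,1]]'; python3 -m jog '[[0,0,8.4,-12.5,15,20,1],[0,0,8.4,-10,16.5,20,1],[0,0,8.4,-7.5,18,20,1],[0,0,0,0,0,0,1]]';python3 plan.py 510 -245 10 74.3
```

```text
time: 9.7
tool_pos: [461.6, -215.6, 131.5]
tcp_rot: [179.9, 0.1, 99.4]
ft_force: [0.0, -0.4, 0.3]
finger_gap: 23.3
grip_force: 69.1
time: 10.1
tool_pos: [509.7, -243.4, 66.4]
tcp_rot: [-179.7, -0.1, 74.3]
ft_force: [-0.3, -0.4, -1.0]
finger_gap: 23.5
grip_force: 69.2
10.1 2
[-0.1, -0.0, -0.0, -0.8, 0.5, 28.2]
[-0.1, -0.0, -0.0, -0.8, 0.4, 28.2]
```

```bash
python3 -m jog '[[0,0,0,0,0,25,1],[0,0,0,0,0,20,1],[0,0,0,0,0,14,1],[0,0,0,0,0,3,1],[0,0,0,0,0,0,1]]'; python3 -m jog '[[0,0,0,0,0,2.5,1],[0,0,0,0,0,0,1]]'
```

```text
time: 10.6
tool_pos: [510.3, -243.3, 8.4]
tcp_rot: [-180.0, -0.0, 74.6]
ft_force: [-0.1, 0.4, -0.4]
finger_gap: 23.5
grip_force: 69.2
time: 10.8
tool_pos: [511.2, -243.8, 6.8]
tcp_rot: [179.9, 0.0, 74.6]
ft_force: [0.1, 0.3, -1.6]
finger_gap: 23.2
grip_force: 69.2
```

```bash
python3 -m jog '[[0,0,0,0,0,1.5,1],[0,0,0,0,0,0,1],[0,0,0,0,0,0,-0.3],[0,0,0,0,0,0,-0.3],[0,0,0,0,0,0,-0.3]]'; python3 -m jog '[[0,0,0,0,0,-20,-0.3],[0,0,0,0,0,-40,-0.3],[0,0,0,0,0,-50,-0.3],[0,0,0,0,0,-50,-0.3],[0,0,0,0,0,-50,1]]';python3 plan.py 500 -180 340 74
```

```text
time: 11.3
tool_pos: [510.5, -243.4, 4.3]
tcp_rot: [-180.0, -0.0, 74.6]
ft_force: [0.5, -0.0, 0.2]
finger_gap: 55.5
grip_force: 0.0
time: 11.8
tool_pos: [510.2, -243.2, 216.2]
tcp_rot: [-180.0, -0.0, 74.6]
ft_force: [1.0, -0.2, 0.3]
finger_gap: 41.9
grip_force: 0.0
11.8 3
[-0.0, -0.0, 0.2, 19.4, -8.9, -41.3]
[-0.0, -0.0, 0.2, 19.4, -8.9, -41.3]
[-0.0, -0.0, 0.2, 19.3, -9.0, -41.3]
```

```bash
python3 -m jog '[[0,0,0,0,0,-50,1],[0,0,0,0,0,-50,1],[0,0,0,0,0,0,1],[0,0,0,0,0,0,1]]'; python3 plan.py 566 -66 318 74
python3 - <<'E'
from h import *
crop(r.snapshot("scene"),240,135,390,255,5,"a4.png")
E
```

```text
time: 12.2
tool_pos: [511.4, -243.9, 316.3]
tcp_rot: [179.8, 0.1, 74.6]
ft_force: [-0.2, -0.4, -0.4]
finger_gap: 0.1
grip_force: 0.0
12.2 4
[0.1, 0.0, 0.1, 46.5, 1.4, -0.5]
[0.1, 0.0, 0.1, 46.5, 1.2, -0.5]
[0.1, 0.0, 0.1, 46.5, 1.1, -0.4]
[0.1, 0.0, 0.1, 46.5, 1.0, -0.4]
```

View pics/a4.png

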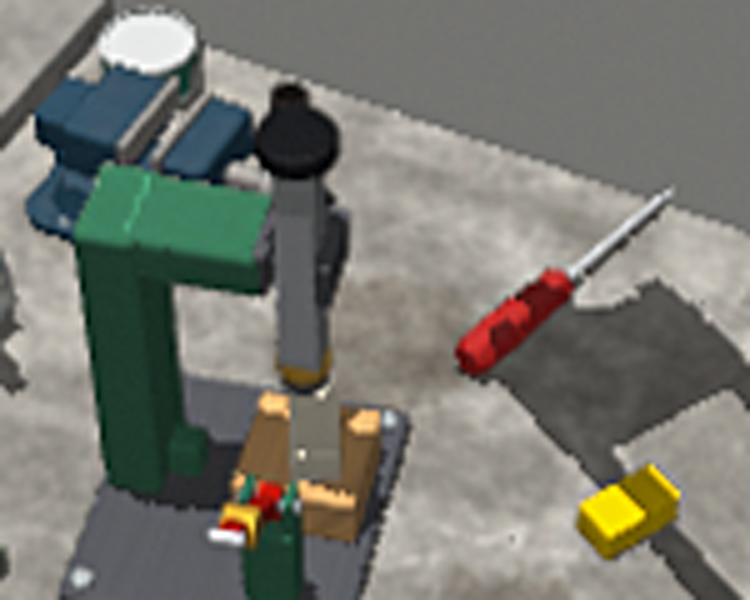

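The driver lies flat on the bench, handle (460,355) to tip (670,190). The pawl is still clear. Now I'll go over the cap.

```bash
python3 -m jog '[[0,0,0,46,1,0,1],[0,0,0,46.5,1,0,1],[0,0,0,46.5,1,0,1],[0,0,0,46.5,1,0,1],[0,0,0,0,0,0,1]]'; python3 -m jog '[[0,0,0,0,0,8,1],[0,0,0,0,0,8,1],[0,0,0,0,0,4,1],[0,0,0,0,0,0,1]]'; python3 -m jog '[[0,0,0,0,0,3,1],[0,0,0,0,0,0,1]]'
```

```text
time: 12.75
tool_pos: [563.6, -60.1, 311.4]
tcp_rot: [-179.7, -0.1, 74.9]
ft_force: [-0.6, -0.8, 0.6]
finger_gap: -0.1
grip_force: 0.0
time: 13.15
tool_pos: [562.8, -66.7, 292.5]
tcp_rot: [-179.8, 0.0, 74.5]
ft_force: [-0.0, 0.5, 0.1]
finger_gap: -0.2
grip_force: 0.0
time: 13.35
tool_pos: [563.6, -66.2, 291.1]
tcp_rot: [-180.0, 0.0, 74.5]
ft_force: [-0.0, 0.4, -1.1]
finger_gap: 0.1
grip_force: 0.0
```

```bash
for i in 1; do python3 -m jog '[[0,0,0,1,0,2,1],[0,0,0,1,0,2,1],[0,0,0,0,0,1,1],[0,0,0,0,0,0,1]]'; done; python3 -m jog '[[0,0,0,0,0,2,1],[0,0,0,0,0,1,1],[0,0,0,0,0,1,1],[0,0,0,0,0,0,1]]'
```

```text
time: 13.75
tool_pos: [564.2, -63.6, 286.1]
tcp_rot: [-180.0, 0.0, 74.6]
ft_force: [-0.2, -0.4, -0.3]
finger_gap: -0.1
grip_force: 0.0
time: 14.15
tool_pos: [564.2, -63.7, 282.2]
tcp_rot: [-180.0, 0.0, 74.6]
ft_force: [1.0, 0.1, -0.5]
finger_gap: 0.3
grip_force: 0.0
```

```bash
python3 -m jog '[[0,0,0,0,0,1,1],[0,0,0,0,0,1,1],[0,0,0,0,0,1,1],[0,0,0,0,0,0,1]]'
```

```text
time: 14.55
tool_pos: [564.2, -63.7, 279.2]
tcp_rot: [180.0, 0.0, 74.6]
ft_force: [-0.1, 0.5, 0.5]
finger_gap: 0.0
grip_force: 0.4
```

```bash
python3 -m jog '[[0,0,0,0,0,1.5,1],[0,0,0,0,0,1.5,1],[0,0,0,0,0,1.5,1],[0,0,0,0,0,1.5,1]]';  python3 -m jog '[[0,0,0,0,0,1.5,1],[0,0,0,0,0,1.5,1],[0,0,0,0,0,1.5,1],[0,0,0,0,0,1.5,1]]'
```

```text
time: 14.95
tool_pos: [564.2, -63.7, 273.1]
tcp_rot: [180.0, 0.0, 74.6]
ft_force: [-0.7, 0.4, 1.3]
finger_gap: 0.3
grip_force: 1.0
time: 15.35
tool_pos: [564.3, -63.7, 267.2]
tcp_rot: [180.0, -0.0, 74.6]
ft_force: [0.1, -0.0, 2.2]
finger_gap: 0.1
grip_force: 1.0
```

```bash
python3 -m jog '[[0,0,0,0,0,1,1],[0,0,0,0,0,1,1],[0,0,0,0,0,1,1]]' | egrep 'pos|force';  python3 -m jog '[[0,0,0,0,0,1,1],[0,0,0,0,0,1,1],[0,0,0,0,0,1,1]]'| egrep 'pos|force'; python3 -m jog '[[0,0,0,0,0,0,1]]'| egrep 'pos|force'
python3 - <<'E'
from h import *
crop(r.snapshot("scene"),270,165,345,245,7,"a5.png")
E
```

```text
tool_pos: [564.3, -63.7, 264.3]
ft_force: [-0.1, -0.0, 1.2]
grip_force: 0.9
tool_pos: [564.2, -63.7, 261.2]
ft_force: [0.7, 0.2, 1.4]
grip_force: 0.9
tool_pos: [564.2, -63.7, 261.0]
ft_force: [0.2, -0.5, 0.7]
grip_force: 0.3
```

View pics/a5.png

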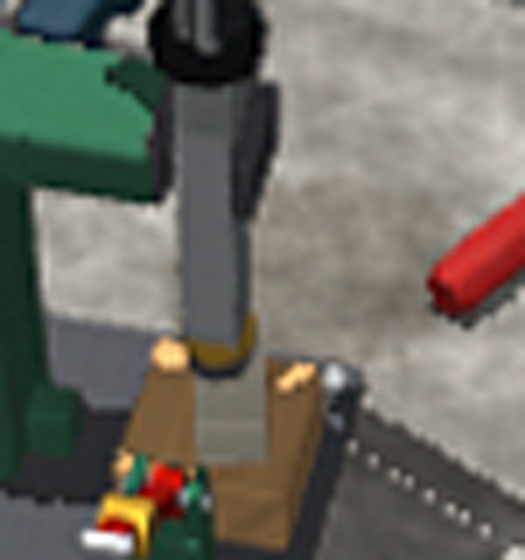

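The fingertip sits in the middle of the cap at (205,30). The foot is just visible under the collar at (215,370), still over the stone. I'll feel downward in small guarded steps.

```bash
cat > ok.sh <<'E'
#!/bin/sh
# print z, Fz, grip; fail once Fz exceeds 4 N
awk '/tool_pos/{gsub("]","");z=$4}/ft_force/{gsub("]","");f=$4}/grip_force/{g=$2}END{print z,f,g;exit !(f!=""&&f<4)}'
E
chmod +x ok.sh
python3 -m jog '[[0,0,0,0,0,0.5,1],[0,0,0,0,0,0.5,1]]' | ./ok.sh && python3 -m jog '[[0,0,0,0,0,0.5,1],[0,0,0,0,0,0.5,1]]' | ./ok.sh && python3 -m jog '[[0,0,0,0,0,0.5,1],[0,0,0,0,0,0.5,1]]' | ./ok.sh && python3 -m jog '[[0,0,0,0,0,0.5,1],[0,0,0,0,0,0.5,1]]' | ./ok.sh && python3 -m jog '[[0,0,0,0,0,0.5,1],[0,0,0,0,0,0.5,1]]' | ./ok.sh && python3 -m jog '[[0,0,0,0,0,0.5,1],[0,0,0,0,0,0.5,1]]' | ./ok.sh && python3 -m jog '[[0,0,0,0,0,0.5,1],[0,0,0,0,0,0.5,1]]' | ./ok.sh && python3 -m jog '[[0,0,0,0,0,0.5,1],[0,0,0,0,0,0.5,1]]' | ./ok.sh
```

```text
260.3 2.6 0.9
259.2 2.0 0.9
258.2 1.8 0.9
257.2 0.9 0.9
256.2 1.3 0.9
255.2 1.8 0.9
254.3 0.6 0.9
253.3 2.7 0.9
```

```bash

python3 -m jog '[[0,0,0,0,0,0.5,1],[0,0,0,0,0,0.5,1]]' | ./ok.sh && python3 -m jog '[[0,0,0,0,0,0.5,1],[0,0,0,0,0,0.5,1]]' | ./ok.sh && python3 -m jog '[[0,0,0,0,0,0.5,1],[0,0,0,0,0,0.5,1]]' | ./ok.sh && python3 -m jog '[[0,0,0,0,0,0.5,1],[0,0,0,0,0,0.5,1]]' | ./ok.sh && python3 -m jog '[[0,0,0,0,0,0.5,1],[0,0,0,0,0,0.5,1]]' | ./ok.sh && python3 -m jog '[[0,0,0,0,0,0.5,1],[0,0,0,0,0,0.5,1]]' | ./ok.sh && python3 -m jog '[[0,0,0,0,0,0.5,1],[0,0,0,0,0,0.5,1]]' | ./ok.sh && python3 -m jog '[[0,0,0,0,0,0.5,1],[0,0,0,0,0,0.5,1]]' | ./ok.sh && python3 -m jog '[[0,0,0,0,0,0.5,1],[0,0,0,0,0,0.5,1]]' | ./ok.sh && python3 -m jog '[[0,0,0,0,0,0.5,1],[0,0,0,0,0,0.5,1]]' | ./ok.sh
```

```text
252.3 0.6 0.9
251.3 1.3 0.9
250.3 2.7 0.9
249.8 7.3 3.6
```

```bash
python3 -m jog '[[0,0,0,0,0,0,1]]' | ./ok.sh;  python3 -m jog '[[0,0,0,0,0,0,1]]' | ./ok.sh
```

```text
249.8 4.9 2.5
249.8 5.6 2.7
```

The foot has landed: the descent has stopped and the force is steady at about 5 N, against 1.7 N drag. I'll lift off and check.

```bash
python3 -m jog '[[0,0,0,0,0,-1,1],[0,0,0,0,0,-4,1],[0,0,0,0,0,-20,1],[0,0,0,0,0,-40,1],[0,0,0,-40,0,-20,1]]';python3 -m jog '[[0,0,0,-45,0,0,1],[0,0,0,-45,0,0,1],[0,0,0,0,0,0,1]]'
python3 - <<'E'
from h import *
crop(r.snapshot("scene"),270,165,370,255,7,"a6.png")
E
```

```text
time: 19.2
tool_pos: [555.0, -99.5, 337.4]
tcp_rot: [179.8, -0.1, 74.9]
ft_force: [0.0, -0.4, 1.6]
finger_gap: -0.1
grip_force: 0.0
time: 19.5
tool_pos: [528.2, -193.8, 334.3]
tcp_rot: [180.0, 0.1, 74.3]
ft_force: [-0.7, -0.1, -0.3]
finger_gap: 0.2
grip_force: 0.0
```

View pics/a6.png

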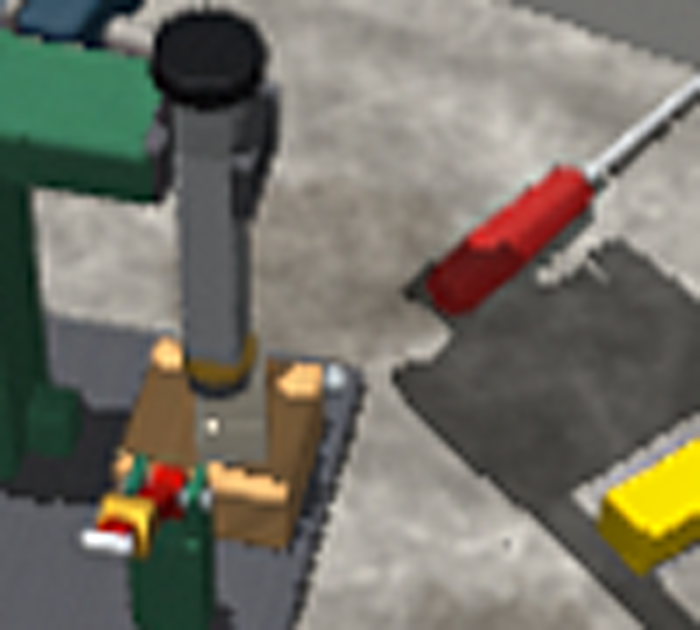

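The foot rests on the stone at (225,400), which sits where it did before. The pawl is still clear at (120,520) and the driver is lying on the bench. I'm handing in.

```bash
python3 -c "
from bench import r
print(r.hand_in())"
```

```text
the job is handed in; nothing more can be done
None
```

I handed the job in at about 20 s; it gave no verdict. I flicked the pawl clear to the left with the screwdriver, then lowered the ram until its foot met the stone (about 5 N steady, 7 N at the first touch). The last picture shows the stone unmoved and the screwdriver lying on the bench; nothing I did touched the tin, cup or handle blank, though I didn't photograph them again.

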